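Fetch the spare objective from behind the reagents and case it

TASK

Put the spare microscope objective away in its wooden case: first clear the bottle and the jar out of the aluminium tray and stand both on the black rubber mat, then slide the case's cover back, take the objective from behind where they stood, stand it upright in the empty compartment and slide the cover fully shut. Only then put the bottle and the jar back in the tray, each upright on the very spot where it stood at the start. Leave the glass flask and the white porcelain dish alone.

Things in the scene. Friction and masses are not known exactly. Their poses are not given: they have to be found in the camera images.
- bottle: Loose slim brown-glass bottle, black cap, upright: body 40 mm diameter up to 98 mm, shoulder to 108, cap 35 mm diameter from 112 to 132 mm (top). About 0.2 kg. Origin: centre of underside, z up. Starts on the tray's floor in one of two places in its front (robot-side) part, the jar in the other, 80 mm apart; it must come back to where it started: note that place.
- jar: Loose wide pale (white to light grey) plastic jar with grey lid, upright: 54 mm diameter over its whole height of 105 mm (lid from 88 mm up). About 0.22 kg. Origin: centre of underside, z up. Starts on the tray's floor beside the bottle; it must come back to where it started: note that place.
- objective: Loose steel microscope objective standing nose up: barrel 30 mm diameter from 5 to 30 mm above its underside, tapering nose to 44 mm (top). 0.11 kg. Origin: centre of underside, z up. Starts on the tray's floor behind (further from the robot than) bottle and jar, midway between them, about 57 mm from either's axis: these taller things leave no room for a gripper's body.
- tray: Fixed aluminium tray, 130 mm (x) by 200 mm (y), rim 16 mm high, floor top 4 mm above the bench. Origin: centre of underside. Its -x side is the front; bottle and jar start near x = -32 mm, y = +40 and -40 mm in its frame, either way round; the objective near x = +9 mm, y = 0. It may stand left, middle or right, turned up to 0.4 rad.
- mat: Black rubber mat that does not move, 140 mm (x) by 220 mm (y), 3 mm thick: the side area for the bottle and the jar; bare at the start. Origin: centre of its underside. On it means that the centre of the thing's foot is over the mat.
- case: Fixed light wooden case, 170 (x) by 150 (y) mm, walls 5 mm thick, 51 mm high, low guide rails on top (to 62 mm) along x. Origin: centre of underside. The cover slides to the case's +x, overhanging up to 100 mm. Empty compartment: the -x (robot-side) one, 92 (x) by 140 (y) mm, centre x = -34 mm, y = 0, floor 5 mm above the bench. The +x one is filled with two other lenses.
- cover (a joint): The case's sliding cover, brown wooden board 170 by 140 mm, its top 58 mm above the bench: 0 m is fully shut, 0.10 m fully open (end stop); slides along the case's +x (away from the robot) as the value grows and stays where left (about 1.2 N of friction). Starts shut or up to 25 mm open. At 0.09 m or more the empty compartment is wholly uncovered.
- cover_grip (a point): Top centre of the wooden grip rib in the middle of the cover, 88 mm above the bench; the rib is 12 mm thick along the sliding direction (x axis), 60 mm long across it (y axis) and stands 30 mm above the board. It moves with the cover, and is over the case's origin when the cover is shut.
- flask: Bystander: empty conical glass flask, 68 mm foot diameter, 115 mm tall, beyond the work; leave it where it is. Origin: centre of its underside.
- dish: Bystander: small white porcelain dish, 90 mm rim diameter, 32 mm tall, beyond the work; leave it where it is. Origin: centre of its underside.

How it is judged (in metres and radians):
On the way, in this order (a step that is already met when the one before it is completed fails the run):
1. the bottle and the jar both stand released on the mat, and the objective is still in its place in the tray (within 30 mm) (x of jar in the frame of mat between -0.07 and 0.07 m and y of jar in the frame of mat between -0.11 and 0.11 m and z of jar in the frame of mat between -0.004 and 0.01 m and angle between each of jar, bottle's own z axis and vertical below 0.12 rad and linear speed of each of jar, bottle below 0.03 m/s and contact force between each of jar, bottle and the fingers below 0.3 N and x of bottle in the frame of mat between -0.07 and 0.07 m and y of bottle in the frame of mat between -0.11 and 0.11 m and z of bottle in the frame of mat between -0.004 and 0.01 m and distance of objective from where it was at the start of the episode below 0.03 m), for 0.2 s.
2. the objective stands upright and released in the empty compartment, bottle and jar still on the mat (x of objective in the frame of case between -0.069 and 0.001 m and y of objective in the frame of case between -0.058 and 0.058 m and z of objective in the frame of case between 0.001 and 0.012 m and angle between each of objective, jar, bottle's own z axis and vertical below 0.12 rad and linear speed of each of objective, jar, bottle below 0.03 m/s and contact force between each of objective, jar, bottle and the fingers below 0.3 N and x of jar in the frame of mat between -0.07 and 0.07 m and y of jar in the frame of mat between -0.11 and 0.11 m and z of jar in the frame of mat between -0.004 and 0.01 m and x of bottle in the frame of mat between -0.07 and 0.07 m and y of bottle in the frame of mat between -0.11 and 0.11 m and z of bottle in the frame of mat between -0.004 and 0.01 m), for 0.2 s.
3. the cover is fully shut over the objective, bottle and jar still on the mat (all of step 2 and value of joint cover below 0.005 m), for 0.2 s.
At the end, for the whole second after the job is handed in: The objective stands upright (within 0.12 rad) in the empty compartment of the case, the cover is shut to within 5 mm, and the bottle and the jar each stand upright (within 0.12 rad), released and at rest, within 15 mm of where they started (x of objective in the frame of case between -0.069 and 0.001 m and y of objective in the frame of case between -0.058 and 0.058 m and z of objective in the frame of case between 0.001 and 0.012 m and angle between each of objective, jar, bottle's own z axis and vertical below 0.12 rad and linear speed of each of objective, jar, bottle below 0.03 m/s and contact force between each of objective, jar, bottle and the fingers below 0.3 N and value of joint cover below 0.005 m and distance of each of jar, bottle from where it was at the start of the episode below 0.015 m); the robot touches nothing.
It fails at once if the flask or the dish is moved by more than 20 mm (distance of any of flask, dish from where it was at the start of the episode above 0.02 m).
It fails at once if the bottle or the jar is tipped over (more than 0.8 rad) (angle between any of bottle, jar's own z axis and vertical above 0.8 rad).
It also fails if it takes over 144 s, if anything falls off the work surface, if the arm or the gripper's body presses on something with over 40 N, if the wrist force passes 120 N, or if a joint passes its speed limit or range.

ROBOT

A 6-joint arm with a two-finger parallel gripper is mounted at the origin on the work surface. World frame = base frame: x ahead of the robot, y to its left, z up, the work surface at z = 0. Lengths are in m, angles in degrees, forces in N, time in s.
With the tool pointing down it reaches from about 0.4 to 0.825 m from the base axis. Payload 7 kg.
Tool frame: the origin (TCP) lies at the very end of the fingers, on their centre line; the grasp point (between the pads) lies 19 mm behind it; y points along the fingers, x is the direction in which the jaws open and shut, and the axes are right-handed (so a half turn about y gives the same grasp; the last joint's range is limited). The gripper opens to 88 mm and grips with 3 to 60 N. Pads are 19 mm wide; open, the fingers measure 130 mm over their backs; the gripper's body (78 mm by 193 mm) begins 47 mm behind the grasp point.
Start: joints at [93.742, 20.546, 0.682, 0, -70.136, -16.507], TCP at [0.149, 0.658, 0.227] pointing down, gripper open.
Joint ranges: [-176.03, 176.03], [-82.01, 121.73], [-58.28, 71.71], [-173.87, 95.51], [-174.79, -0.11], [-173.66, 173.66]. Speed limits (degrees/s): [136.94, 136.94, 172.46, 180, 180, 180].

INTERFACE

Orientations are given as [roll, pitch, yaw] about the fixed x, y, z axes, in that order (R = Rz(yaw) Ry(pitch) Rx(roll)).
In Python, from plant import ctrl gives the robot as it stands.
- The arm moves only by the shell command python3 -m crank 'ROWS'. ROWS is JSON, a list that holds one entry, the list of rows, each a list of 5 numbers: the closure, from -1 (fully open) to 1 (shut), then the shift along the tool's x, y, z in mm, then the turn about the tool's y in rad. In form: [[[claw, x, y, z, turn], ...]]. A call has 1 to 12 rows; each row is the pose to reach, as a shift and turn from the pose commanded when the call began, along the tool's axes at that moment; what a row does not reach only later rows make up. A row lasts 1/8 s, in which the tool goes at most 62.5 mm and 10.7 degrees, less where a joint would pass 70% of its speed; a pose out of reach is approached as far as the arm can. A call with a gripper value outside its range is refused whole. The fingers move at their own pace and stop on an object; the grip force is fixed at half the most. Time passes only in rows, so rows that repeat a pose let the fingers close. It gives the time, the measured TCP pose, the force and the opening at its end, in the units of the state.
- ctrl.get_obs(): the state, without advancing time (a new reading comes with each control period).
- ctrl.snapshot(name): name is "scene" or "top" or "wrist"; returns the picture (400x640x3 uint8, red, green, blue); there is no depth.
- ctrl.camera_model(name): a dict with "fx", "fy", "cx", "cy" (pixels), "origin" and "orientation" of the camera in the world; the wrist camera has in their place "hand_eye" (4x4, takes a point from camera to tool coordinates, whose origin is the TCP and whose axes are the tool frame's). Camera axes: x right, y down, z forward; pixel columns grow to the right and rows downward; lengths in m; the calibration is good to about 2 mm. A picture is of the moment at which its call begins: read the wrist's pose just before it. camera_model takes no time and is no camera call.
- ctrl.close_job(): hands the job in, once; it reports no verdict.
Trained networks look in the newest picture that a camera, given by its name, has taken for a name from the list of things; names that differ only in an ending like _2 or _b are one class to them, and where a whole thing is asked for, a point or a joint stands for the part that bears it (a point fixed in the world has none). Each returns a list of dicts, best first, with "confidence" (0 to 1); they miss things now and then, are a little off and sometimes report something else, mostly with a low value. They report only what shows in the picture. A call takes as long as a camera call.
- ctrl.find_in(camera, name): "extent" ([left, top, width, height] in pixels, round what is visible of it).
The state is a dict: "clock": time; "joint_pos": joint angles; "qvel": joint speeds; "tau": joint torques, N m; "tool_pos": TCP position; "orientation": TCP orientation; "force": force on the tool from outside, world axes, zero at the start; "moment": the same for the moment, N m; "opening": finger opening in m.
Only numpy, scipy, OpenCV 4.12 (cv2) and the standard library are available. Lean on these libraries where they do the work, as an engineer would, in place of code of your own. Each camera call takes 0.05 s, during which the arm holds its last target.

## Working session

There is one attempt and no reset: what is moved stays moved. The work goes in short steps, Python scripts to look and compute and a shell command to move; the robot and the scene stay as the last step left them, time stands still between calls to the robot, and variables do not carry over. Pictures are saved under pics/ and viewed, and the job is handed in when it is done.

```bash
ls; mkdir -p pics; python3 - <<'E'
from plant import ctrl
import cv2
print(ctrl.get_obs())
for n in ["scene","top","wrist"]:
    im=ctrl.snapshot(n); cv2.imwrite(f"pics/{n}0.png",im[:,:,::-1]); print(n,ctrl.camera_model(n))
    if n!="wrist":
        for t in ["bottle","jar","objective","tray","mat","case","cover","cover_grip","flask","dish"]:
            print(t,[(r['extent'],round(r['confidence'],2)) for r in ctrl.find_in(n,t)[:2]])
E
```

```text
pics
{'clock': 0.0, 'joint_pos': array([ 9.37426213e+01,  2.05905033e+01,  6.32584478e-01, -2.08589305e-02,
       -7.01356430e+01, -1.65043948e+01]), 'qvel': array([ 0.08417542,  0.0450226 , -0.10359159, -0.01311745,  0.00393601,
        0.12536916]), 'tau': array([-9.23497246e-04, -5.82717991e+01,  2.93057799e+01,  6.99729323e+00,
        7.03147991e-03, -1.64432313e-04]), 'tool_pos': array([0.14904925, 0.65782333, 0.22562185]), 'orientation': array([-8.99922182e+01, -9.52779846e-02, -1.02768884e+02]), 'force': array([-0.65121884,  0.68882679, -0.24445998]), 'moment': array([ 0.0192533 ,  0.02019638, -0.01081914]), 'opening': 0.08794304107944032}
scene {'fx': 448.9712982925623, 'fy': 448.9712982925623, 'cx': 324.3197753268461, 'cy': 201.87929178624742, 'origin': array([ 1.06142279, -0.43272123,  0.82132238]), 'orientation': array([-138.86500161,   -0.84291016,   47.24185018])}
bottle [([180.5, 215.0, 30.9, 50.8], 0.88)]
jar [([144.2, 241.6, 35.8, 47.4], 0.84)]
objective [([180.6, 269.6, 17.3, 18.2], 0.73)]
tray [([132.1, 231.4, 119.3, 97.3], 0.91)]
mat [([234.7, 172.4, 105.8, 78.1]
[... 834 characters left out ...]
[([160.6, 202.3, 71.9, 80.6], 0.82), ([449.2, 256.0, 38.5, 24.5], 0.26)]
cover_grip [([158.0, 201.0, 75.6, 79.4], 0.92), ([435.2, 246.0, 17.8, 13.1], 0.52)]
flask [([236.2, 130.7, 30.0, 32.7], 0.86)]
dish [([368.4, 138.2, 30.5, 33.4], 0.75)]
wrist {'fx': 283.0753013420821, 'fy': 283.0753013420821, 'cx': 315.2549726503572, 'cy': 200.22705534581, 'hand_eye': array([[ 9.99999640e-01,  7.82944852e-04,  3.27550849e-04,
         7.23150701e-04],
       [-1.10754216e-04, -2.62255842e-01,  9.64998374e-01,
        -1.58339771e-01],
       [ 8.41442632e-04, -9.64998062e-01, -2.62255661e-01,
         7.03687422e-02],
       [ 0.00000000e+00,  0.00000000e+00,  0.00000000e+00,
         1.00000000e+00]])}
```

```bash
python3 - <<'E'
import cv2
for n,(x0,y0,x1,y1) in {"scene":(120,90,460,345),"top":(140,110,500,310)}.items():
    im=cv2.imread(f"pics/{n}0.png")[y0:y1,x0:x1]
    s=min(800/im.shape[1],600/im.shape[0]); print(n,s)
    cv2.imwrite(f"pics/{n}0z.png",cv2.resize(im,None,fx=s,fy=s,interpolation=cv2.INTER_CUBIC)[:600,:800])
E
```

```text
scene 2.3529411764705883
top 2.2222222222222223
```

View pics/top0.png

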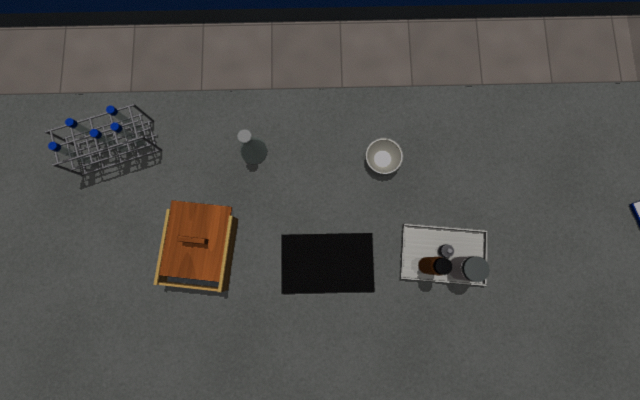

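View pics/wrist0.png

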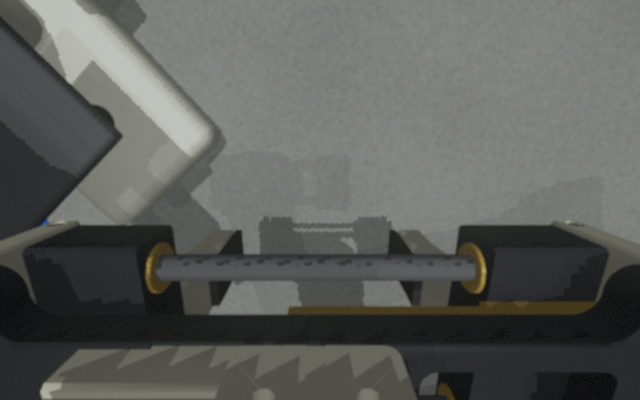

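View zooms.

View pics/scene0z.png

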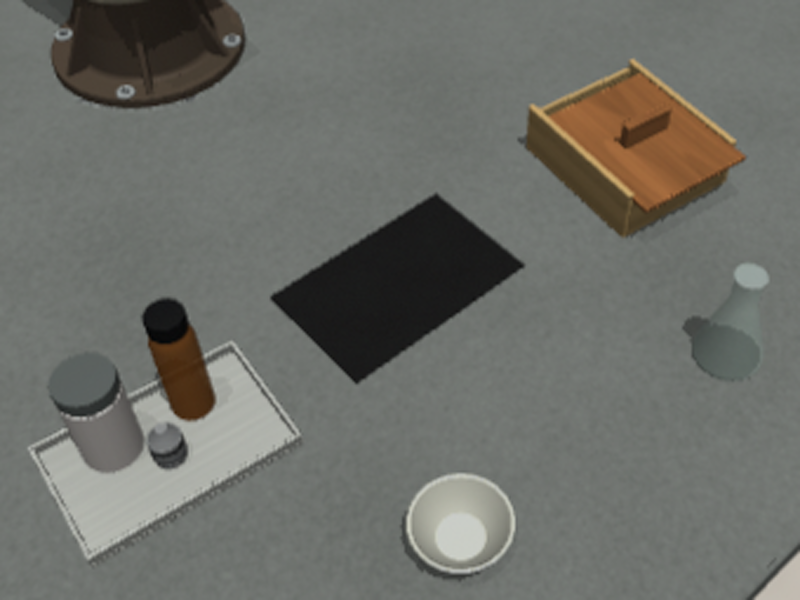

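View pics/top0z.png

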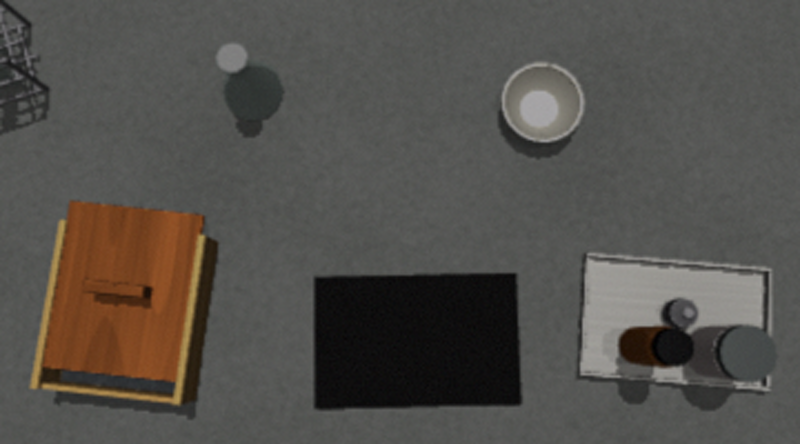

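View pics/scene0.png

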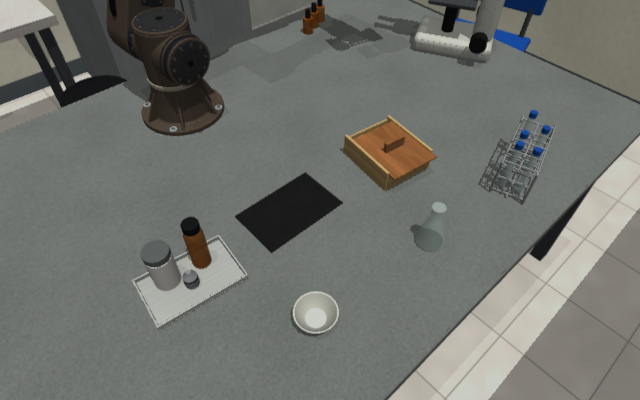

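```bash
cat > h.py <<'E'
import numpy as np, cv2
from scipy.spatial.transform import Rotation as Ro
from scipy.optimize import least_squares
from plant import ctrl
CM={n:ctrl.camera_model(n) for n in ("scene","top")}
def proj(n,P):
    c=CM[n]; R=Ro.from_euler('xyz',c['orientation'],degrees=True).as_matrix()
    p=(np.atleast_2d(P)-c['origin'])@R
    return np.c_[c['fx']*p[:,0]/p[:,2]+c['cx'], c['fy']*p[:,1]/p[:,2]+c['cy']]
def circ(r,z,n=48):
    a=np.linspace(0,2*np.pi,n,endpoint=False); return np.c_[r*np.cos(a),r*np.sin(a),0*a+z]
SH={'bottle':np.vstack([circ(.02,0),circ(.02,.098),circ(.0175,.112),circ(.0175,.132)]),
 'jar':np.vstack([circ(.027,0),circ(.027,.105)]),
 'objective':np.vstack([circ(.013,0),circ(.015,.005),circ(.015,.03),circ(.008,.044)]),
 'flask':np.vstack([circ(.034,0),circ(.012,.115)]),'dish':np.vstack([circ(.03,0),circ(.045,.032)])}
def bbox(P): return np.r_[P.min(0),P.max(0)-P.min(0)]
def ext2lrtb(e): return np.array([e[0],e[1],e[0]+e[2],e[1]+e[3]])
def fit_round(name,dets,z,x0):
    def f(p):
        o=[]
        for n,e in dets.items():
            P=proj(n,SH[name]+[p[0],p[1],z]); o+=list(np.r_[P.min(0),P.max(0)]-ext2lrtb(e))
        return o
    s=least_squares(f,x0,loss='soft_l1'); return s.x,np.round(s.fun,1)
def tr(p,L):
    L=np.asarray(L,float);c,s=np.cos(p[2]),np.sin(p[2])
    return np.c_[p[0]+c*L[:,0]-s*L[:,1],p[1]+s*L[:,0]+c*L[:,1],L[:,2]]
def tool():
    o=ctrl.get_obs(); R=Ro.from_euler('xyz',o['orientation'],degrees=True).as_matrix()
    return o,R
def go(x,y,z,yaw=None):
    """shift in tool axes mm + turn rad to reach world TCP, tool x at world yaw (mod pi)"""
    o,R=tool(); d=R.T@(np.array([x,y,z])-o['tool_pos'])*1000
    t=None
    if yaw is not None:
        cur=np.arctan2(R[1,0],R[0,0]); t=-((yaw-cur+np.pi/2)%np.pi-np.pi/2)
    print('tcp',np.round(o['tool_pos'],4),'rpy',np.round(o['orientation'],1),'shift',np.round(d,1),'turn',None if t is None else round(t,3),'open',round(o['opening'],4),'t',round(o['clock'],2),'F',np.round(o['force'],1),'j',np.round(o['joint_pos'],0))
E
python3 - <<'E'
from h import *
D={'bottle':([180.5,215.0,30.9,50.8],[417.4,259.6,32.6,16.0],.004,[.4,-.3]),
'jar':([144.2,241.6,35.8,47.4],[451.3,258.0,36.6,23.7],.004,[.4,-.35]),
'objective':([180.6,269.6,17.3,18.2],[437.3,243.5,15.4,13.5],.004,[.45,-.3]),
'flask':([415.4,202.7,30.4,49.5],[236.2,130.7,30,32.7],0,[.6,.2]),
'dish':([295.2,291.9,45.8,37.3],[368.4,138.2,30.5,33.4],0,[.6,-.1])}
for k,(a,b,z,x0) in D.items():
    print(k,*fit_round(k,{'scene':a,'top':b},z,x0))
zt=lambda L:np.array(L)/2.2222+[140,110]
zs=lambda L:np.array(L)/2.35294+[120,90]
def fitq(L,top,sc,x0):
    def f(p):
        P=tr(p,L);o=[]
        if top is not None:o.append(proj('top',P)-zt(top))
        if sc is not None:o.append(proj('scene',P)-zs(sc))
        return np.vstack(o).ravel()
    s=least_squares(f,x0);return np.round(s.x,4),np.round(s.fun,1)
# order: far-left(+x,+y), far-right(+x,-y), near-right, near-left
q=lambda a,b,z:[[a,b,z],[a,-b,z],[-a,-b,z],[-a,b,z]]
print('mat',fitq(q(.07,.11,.003),[(314,277),(516,273),(521,404),(316,408)],[(523,265),(357,381),(272,297),(437,195)],[.4,0,0]))
print('tray',fitq(q(.065,.1,.016),[(587,254),(770,268),(770,390),(580,377)],[(299,436),(91,551),(30,448),(233,343)],[.4,-.3,0]))
print('case',fitq([[.085,.075,.062],[.085,-.075,.062],[-.085,-.075,.062],[-.085,.075,.062]],[(60,222),(212,236),(183,403),(31,387)],None,[.45,.3,0]))
E
```

```text
bottle [ 0.48835623 -0.24626167] [-0.2 -1.5  0.4  0.6 -0.8 -2.   1.3  1.2]
jar [ 0.48245906 -0.32576458] [-4.1 -3.8  1.5  0.6 -4.1 -1.9  1.6  0.6]
objective [ 0.5244903  -0.29480581] [ 0.7 -2.   0.9  0.2  1.3  0.2  2.2 -0.1]
flask [0.78564435 0.16559135] [-0.7 -1.   0.4 -1.   0.9 -1.4 -0.  -0.2]
dish [ 0.75686101 -0.15180409] [-0.5 -3.3  0.3  1.9 -5.3 -1.5  1.4  1.2]
mat (array([ 0.5041, -0.0148, -0.0034]), array([-0.1, -1. ,  0.2, -1.1,  0.4, -0.6, -0.9, -0.4,  0.5, -0.9, -0.7,
        0.1, -1.5, -0.9, -0.8, -1.7]))
tray (array([ 0.5167, -0.291 , -0.1041]), array([-0.7, -1.3,  0.8, -0.9,  0.1, -0.1, -0.2, -1.3,  1.2, -2.1, -1.5,
        2.2, -1.2, -1.6, -0.4, -2.8]))
case (array([ 0.5386,  0.2814, -0.1333]), array([ 1.2, -1.2, -1.8, -0.4, -0.1,  1. ,  0.8,  0.6]))
```

```bash
python3 - <<'E'
from h import *
go(.42,.40,.25,-.104)
E
```

```text
tcp [0.1491 0.6583 0.2266] rpy [ -90.    -0.  -102.8] shift [192.1 -23.4 321.2] turn 1.452 open 0.0878 t 1.15 F [0.9 0.  0.3] j [ 94.  21.   1.  -0. -70. -17.]
```

```bash
python3 -m crank '[[[-1,192,-23,321,1.452],[-1,192,-23,321,1.452],[-1,192,-23,321,1.452],[-1,192,-23,321,1.452],[-1,192,-23,321,1.452],[-1,192,-23,321,1.452],[-1,192,-23,321,1.452],[-1,192,-23,321,1.452],[-1,192,-23,321,1.452],[-1,192,-23,321,1.452]]]'; python3 - <<'E'
from h import *
go(.45,-.05,.25,-.104)
E
```

```text
clock: 2.4
tool_pos: [0.4197, 0.4003, 0.2496]
orientation: [-90.0, 0.0, 174.2]
force: [0.3, -0.4, -0.2]
opening: 0.0876
tcp [0.4197 0.4003 0.2496] rpy [-90.    0.  174.2] shift [-7.540e+01 -4.000e-01  4.449e+02] turn 0.003 open 0.0876 t 2.4 F [ 0.3 -0.4 -0.2] j [ 63.  11. -10.  -0. -70. -69.]
```

```bash
python3 -m crank '[[[-1,-75,0,300,0],[-1,-75,0,300,0],[-1,-75,0,300,0],[-1,-75,0,300,0],[-1,-75,0,300,0],[-1,-110,0,560,0],[-1,-110,0,560,0],[-1,-110,0,560,0],[-1,-110,0,560,0],[-1,-110,0,560,0],[-1,-110,0,560,0]]]'; python3 - <<'E'
from h import *
go(.488,-.246,.25,-.104)
im=ctrl.snapshot('wrist'); cv2.imwrite('pics/w1.png',im[:,:,::-1])
E
```

```text
clock: 3.78
tool_pos: [0.471, -0.1687, 0.2494]
orientation: [-90.0, -0.0, 174.0]
force: [-0.4, -0.2, 0.1]
opening: 0.0875
tcp [ 0.471  -0.1687  0.2494] rpy [-90.  -0. 174.] shift [-25.   -0.6  75.1] turn -0.0 open 0.0875 t 3.77 F [-0.4 -0.2  0.1] j [  3.   3. -19.  -0. -68.  -9.]
```

View pics/w1.png

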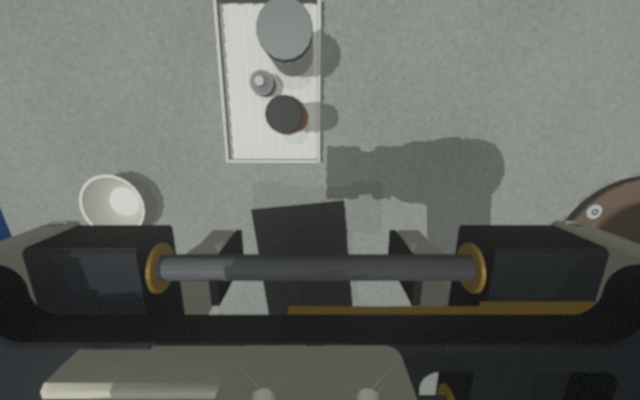

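```bash
cat >> h.py <<'E'
def wray(u,v,z,o=None,R=None):
    if o is None: o,R=tool()
    c=ctrl.camera_model('wrist');H=np.array(c['hand_eye'])
    d=np.array([(u-c['cx'])/c['fx'],(v-c['cy'])/c['fy'],1.])
    w=R@(H[:3,:3]@d); s=R@H[:3,3]+o['tool_pos']
    return s+w*(z-s[2])/w[2]
def wproj(P,o=None,R=None):
    if o is None: o,R=tool()
    c=ctrl.camera_model('wrist');H=np.array(c['hand_eye'])
    p=((np.atleast_2d(P)-o['tool_pos'])@R-H[:3,3])@H[:3,:3]
    return np.c_[c['fx']*p[:,0]/p[:,2]+c['cx'],c['fy']*p[:,1]/p[:,2]+c['cy']]
E
python3 - <<'E'
from h import *
im=cv2.imread('pics/w1.png')
def draw(P,c): cv2.polylines(im,[np.round(wproj(P)*8).astype(int)],True,c,1,cv2.LINE_AA,3)
def cyl(x,y,L,c):
    for r,z in L: draw(circ(r,z)+[x,y,.004],c)
cyl(.4884,-.2463,[(.02,0),(.0175,.132)],(0,0,255))
cyl(.4825,-.3258,[(.027,0),(.027,.105)],(0,0,255))
cyl(.5245,-.2948,[(.015,0),(.008,.044)],(0,0,255))
q=lambda a,b,z:[[a,b,z],[a,-b,z],[-a,-b,z],[-a,b,z]]
draw(tr((.5167,-.291,-.1041),q(.065,.1,.016)),(0,255,0))
draw(tr((.5041,-.0148,-.0034),q(.07,.11,.003)),(0,255,0))
cv2.imwrite('pics/w1o.png',cv2.resize(im[0:260,180:400],None,fx=2.3,fy=2.3,interpolation=cv2.INTER_CUBIC))
E
```

```text
(no output)
```

View pics/w1o.png

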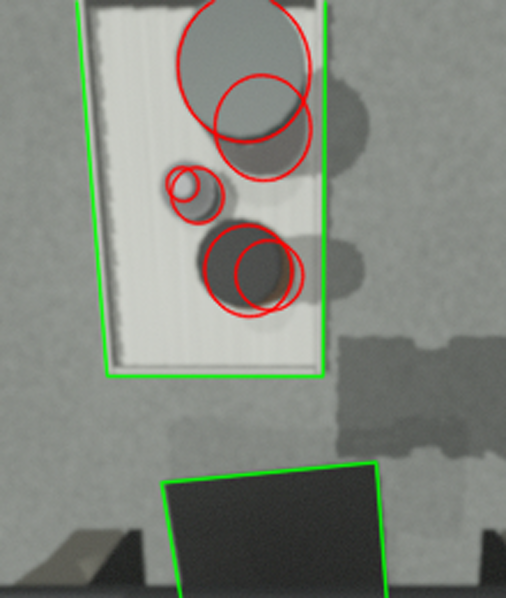

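```bash
python3 - <<'E'
from h import *
go(.490,-.248,.075,-.104)
E
```

```text
tcp [ 0.4711 -0.1679  0.2494] rpy [-90.   -0.  174.1] shift [-27.1 174.4  77.7] turn 0.001 open 0.0877 t 3.83 F [-0.1  0.7  0.9] j [  3.   3. -19.  -0. -68.  -9.]
```

```bash
python3 -m crank '[[[-1,-27,0,78,0],[-1,-27,0,78,0],[-1,-27,30,78,0],[-1,-27,80,78,0],[-1,-27,120,78,0],[-1,-27,150,78,0],[-1,-27,174,78,0],[-1,-27,174,78,0],[-1,-27,174,78,0]]]'; python3 - <<'E'
from h import *
go(.490,-.248,.075,-.104)
E
```

```text
clock: 4.95
tool_pos: [0.4908, -0.248, 0.0766]
orientation: [-90.0, 0.1, 174.1]
force: [-0.3, 0.0, 0.2]
opening: 0.0875
tcp [ 0.4908 -0.248   0.0766] rpy [-9.000e+01  1.000e-01  1.741e+02] shift [0.8 1.6 0.1] turn 0.002 open 0.0875 t 4.95 F [-0.3  0.   0.2] j [ -6.  17. -26.   0. -46.   1.]
```

```bash
python3 -m crank '[[[1,0,0,0,0],[1,0,0,0,0],[1,0,0,0,0],[1,0,0,0,0],[1,0,0,0,0],[1,0,0,0,0],[1,0,0,0,0],[1,0,0,0,0]]]'; python3 - <<'E'
from h import *
go(.490,-.248,.075,-.104)
E
```

```text
clock: 5.95
tool_pos: [0.49, -0.2487, 0.0756]
orientation: [-90.0, 0.0, 174.0]
force: [-0.2, -0.3, 0.8]
opening: 0.0394
tcp [ 0.49   -0.2487  0.0756] rpy [-90.   0. 174.] shift [ 0.   0.6 -0.7] turn 0.0 open 0.0394 t 5.95 F [-0.2 -0.3  0.8] j [ -6.  17. -26.   0. -46.   1.]
```

```bash
python3 -m crank '[[[1,0,-20,0,0],[1,0,-60,0,0],[1,0,-60,0,0],[1,0,-60,0,0]]]'; python3 - <<'E'
from h import *
go(.500,.035,.0756-.001+.0005,-.104)
E
```

```text
clock: 6.45
tool_pos: [0.489, -0.2483, 0.1348]
orientation: [-90.0, -0.1, 174.0]
force: [-0.4, -0.5, -3.1]
opening: 0.0395
tcp [ 0.489  -0.2483  0.1348] rpy [-9.00e+01 -1.00e-01  1.74e+02] shift [  18.5   59.9 -282.9] turn -0.001 open 0.0395 t 6.45 F [-0.4 -0.5 -3.1] j [ -6.  13. -23.  -0. -54.   1.]
```

```bash
python3 -m crank '[[[1,1,0,-20,0],[1,4,0,-65,0],[1,7,0,-115,0],[1,11,0,-165,0],[1,15,0,-215,0],[1,18,0,-260,0],[1,18,5,-283,0],[1,18,25,-283,0],[1,18,45,-283,0],[1,18,57,-283,0],[1,18,60.5,-283,0],[1,18,60.5,-283,0]]]'; python3 -m crank '[[[1,0,0,0,0],[0.2,0,0.3,0,0],[-0.2,0,0,0,0],[-0.6,0,0,0,0],[-1,0,0,0,0],[-1,0,0,0,0],[-1,0,0,0,0]]]'; python3 - <<'E'
from h import *
go(.482,-.3265,.0756-.001+.0005,-.104)
E
```

```text
clock: 7.95
tool_pos: [0.5013, 0.0345, 0.075]
orientation: [-90.0, -0.0, 174.0]
force: [-0.1, -0.1, -2.3]
opening: 0.039
clock: 8.82
tool_pos: [0.5013, 0.0347, 0.0751]
orientation: [-90.0, 0.0, 174.0]
force: [-0.4, 0.6, -1.1]
opening: 0.0838
tcp [0.5013 0.0347 0.0751] rpy [-90.   0. 174.] shift [-18.3  -0.  361.2] turn 0.0 open 0.0838 t 8.82 F [-0.4  0.6 -1.1] j [ 26.  13. -32.   0. -44. -32.]
```

```bash
python3 -m crank '[[[-1,0,-60,0,0],[-1,0,-120,0,0],[-1,-4,-130,60,0],[-1,-10,-130,120,0],[-1,-18,-130,180,0],[-1,-18,-130,240,0],[-1,-18,-130,300,0],[-1,-18,-130,330,0],[-1,-18,-130,330,0],[-1,-18,-130,330,0]]]'; python3 - <<'E'
from h import *
go(.482,-.3265,.060,-.104)
im=ctrl.snapshot('wrist'); cv2.imwrite('pics/w2.png',im[:,:,::-1])
im=ctrl.snapshot('top'); cv2.imwrite('pics/t2.png',im[:,:,::-1])
E
```

```text
clock: 10.07
tool_pos: [0.4847, -0.2952, 0.2049]
orientation: [-90.0, -0.0, 174.0]
force: [-0.9, -0.4, -0.5]
opening: 0.0876
tcp [ 0.4847 -0.2952  0.2049] rpy [-90.  -0. 174.] shift [ -0.6 144.9  31.4] turn -0.001 open 0.0876 t 10.07 F [-0.9 -0.4 -0.5] j [-12.  11. -15.  -0. -64.   6.]
```

View pics/t2.png

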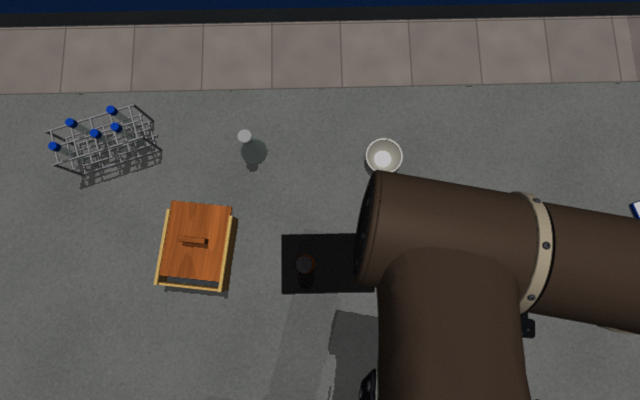

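View pics/w2.png

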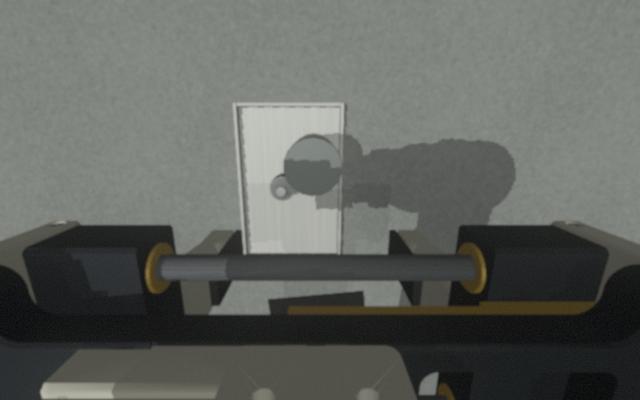

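```bash
python3 - <<'E'
from h import *
print(ctrl.find_in('wrist','jar')[:1],ctrl.find_in('wrist','objective')[:1])
print(wray(312,165,.109), wray(281,189,.048)); go(.482,-.3265,.060,-.104)
im=cv2.imread('pics/w2.png')
for x,y,r,z in [(.482,-.3265,.027,.109),(.5255,-.294,.008,.048),(.5255,-.294,.015,.034)]:
    cv2.polylines(im,[np.round(wproj(circ(r,z)+[x,y,0])*8).astype(int)],True,(0,0,255),1,cv2.LINE_AA,3)
cv2.imwrite('pics/w2o.png',cv2.resize(im[90:260,220:360],None,fx=3.5,fy=3.5,interpolation=cv2.INTER_CUBIC))
E
```

```text
[{'extent': [281.8, 134.6, 59.7, 61.0], 'confidence': 0.96}] [{'extent': [271.1, 172.2, 22.2, 28.1], 'confidence': 0.9}]
[ 0.48438396 -0.32957172  0.109     ] [ 0.52415092 -0.29721868  0.048     ]
tcp [ 0.4853 -0.2945  0.2052] rpy [-90.    0.  174.1] shift [  0.  145.2  32.1] turn 0.001 open 0.0876 t 10.28 F [-0.1  0.6  0.1] j [-12.  11. -15.  -0. -64.   6.]
```

View pics/w2o.png

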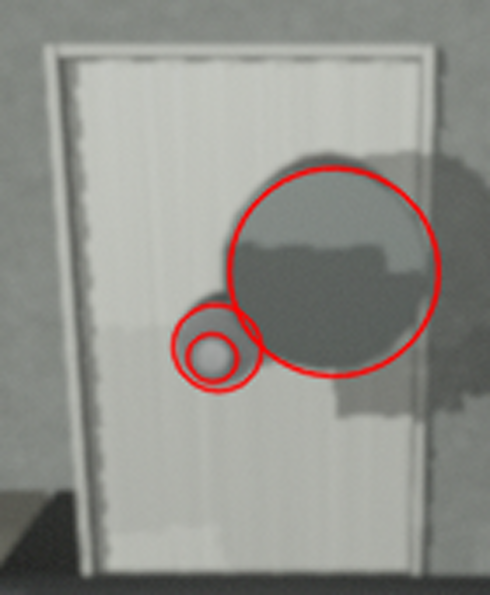

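```bash
python3 -m crank '[[[-1,-1,0,33,0],[-1,-1,20,33,0],[-1,-1,65,33,0],[-1,-1,105,33,0],[-1,-1,130,33,0],[-1,-1,145,33,0],[-1,-1,145,33,0],[-1,-1,145,33,0]]]';python3 -m crank '[[[1,0,0,0,0],[1,0,0,0,0],[1,0,0,0,0],[1,0,0,0,0],[1,0,0,0,0],[1,0,0,0,0],[1,0,0,0,0]]]'; python3 - <<'E'
from h import *
go(.500,-.08,.060,-.104)
E
```

```text
clock: 11.28
tool_pos: [0.4834, -0.3285, 0.0612]
orientation: [-90.0, 0.1, 174.1]
force: [0.9, 0.3, 0.1]
opening: 0.0877
clock: 12.15
tool_pos: [0.4828, -0.3284, 0.0602]
orientation: [-90.0, 0.0, 174.0]
force: [0.9, 0.4, 1.1]
opening: 0.0534
tcp [ 0.4828 -0.3284  0.0602] rpy [-90.   0. 174.] shift [ 8.700e+00  2.000e-01 -2.489e+02] turn 0.0 open 0.0534 t 12.15 F [0.9 0.4 1.1] j [-15.  21. -23.   0. -46.   9.]
```

```bash
python3 -m crank '[[[1,0,-20,0,0],[1,0,-60,0,0],[1,2,-60,-20,0],[1,4,-60,-65,0],[1,5,-60,-115,0],[1,7,-60,-165,0],[1,9,-60,-210,0],[1,9,-60,-240,0],[1,9,-55,-249,0],[1,9,-35,-249,0],[1,9,-12,-249,0],[1,9,0.5,-249,0]]]'; python3 -m crank '[[[1,0,0,0,0],[1,0,0.2,0,0],[0,0,0.2,0,0],[-0.5,0,0,0,0],[-1,0,0,0,0],[-1,0,0,0,0],[-1,0,-60,0,0],[-1,0,-110,0,0],[-1,0,-140,0,0],[-1,0,-140,0,0]]]'; python3 - <<'E'
from h import *
go(.50,.1,.25,-.1333)
for n in ('top','wrist'):
    im=ctrl.snapshot(n); cv2.imwrite(f'pics/{n}3.png',im[:,:,::-1])
E
```

```text
clock: 13.65
tool_pos: [0.4983, -0.0803, 0.0581]
orientation: [-90.0, -0.1, 174.0]
force: [-11.0, 0.4, 48.3]
opening: 0.0536
clock: 14.9
tool_pos: [0.501, -0.0796, 0.2024]
orientation: [-90.1, 0.3, 174.1]
force: [-0.4, -0.1, -0.5]
opening: 0.0877
tcp [ 0.501  -0.0796  0.2024] rpy [-90.1   0.3 174.1] shift [  19.3  -47.4 -178.6] turn 0.03 open 0.0877 t 14.9 F [-0.4 -0.1 -0.5] j [ 13.   6. -22.   0. -62. -19.]
```

View pics/wrist3.png

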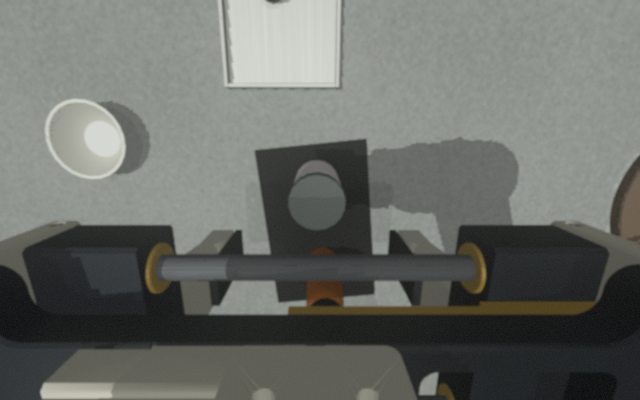

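View pics/top3.png

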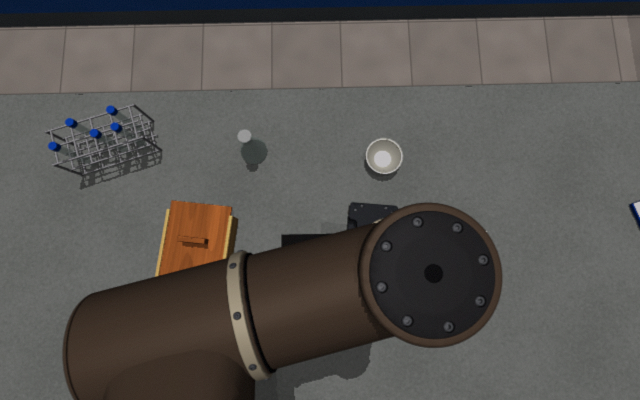

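```bash
python3 -m crank '[[[-1,0,-40,-30,0],[-1,0,-60,-90,0.03],[-1,-20,-70,-490,0.03],[-1,-20,-70,-490,0.03],[-1,-20,-70,-490,0.03],[-1,-20,-70,-490,0.03],[-1,-20,-70,-490,0.03],[-1,-20,-70,-490,0.03],[-1,-20,-70,-490,0.03],[-1,-20,-70,-490,0.03],[-1,-20,-70,-490,0.03]]]'; python3 - <<'E'
from h import *
go(.54,.28,.25,-.1333)
for n in ('wrist','top'):
    im=ctrl.snapshot(n); cv2.imwrite(f'pics/{n}4.png',im[:,:,::-1])
print(ctrl.find_in('wrist','cover_grip'),ctrl.find_in('wrist','case'))
E
```

```text
clock: 16.38
tool_pos: [0.5698, 0.4049, 0.2681]
orientation: [-89.9, -0.1, 172.3]
force: [-0.3, -0.4, -0.1]
opening: 0.0875
tcp [0.5698 0.4049 0.2681] rpy [-8.990e+01 -1.000e-01  1.723e+02] shift [ 12.8  18.3 127.7] turn -0.001 open 0.0875 t 16.38 F [-0.3 -0.4 -0.1] j [ 51.  22.   8.  -0. -76. -59.]
[{'extent': [235.8, 10.9, 144.2, 128.5], 'confidence': 0.98}] [{'extent': [238.3, 3.2, 163.6, 139.9], 'confidence': 0.69}]
```

View pics/wrist4.png

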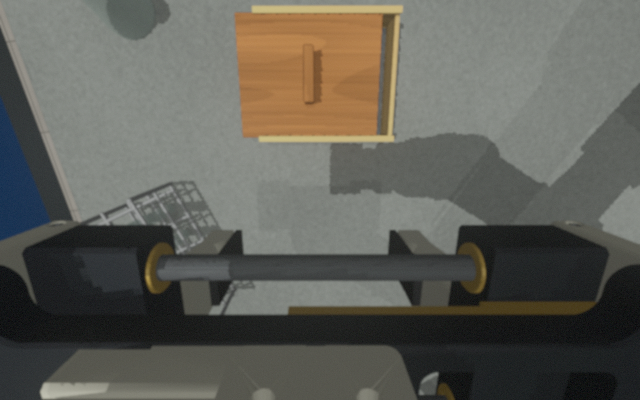

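View pics/top4.png

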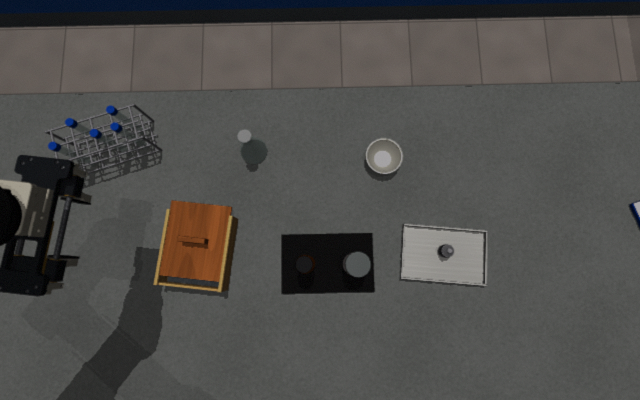

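```bash
cat > ov.py <<'E'
from h import *
import sys
def ov(img,out,case,cov,crop,f):
    im=cv2.imread(img)
    (x0,y0,x1,y1)=crop; im=cv2.resize(im[y0:y1,x0:x1],None,fx=f,fy=f,interpolation=cv2.INTER_CUBIC)
    q=lambda a,b,z,c=0:[[c+a,b,z],[c+a,-b,z],[c-a,-b,z],[c-a,b,z]]
    for L,c in [(q(.085,.075,.062),(0,255,0)),(q(.085,.07,.058,cov),(255,0,0)),(q(.006,.03,.088,cov),(0,0,255)),(q(.006,.03,.058,cov),(0,255,255))]:
        P=(wproj(tr(case,L))-[x0,y0])*f
        cv2.polylines(im,[np.round(P*8).astype(int)],True,c,1,cv2.LINE_AA,3)
    cv2.imwrite(out,im)
E
python3 - <<'E'
from ov import *
ov('pics/wrist4.png','pics/w4o.png',(.5386,.2814,-.1333),.012,(225,0,415,150),4)
E
```

```text
(no output)
```

View pics/w4o.png

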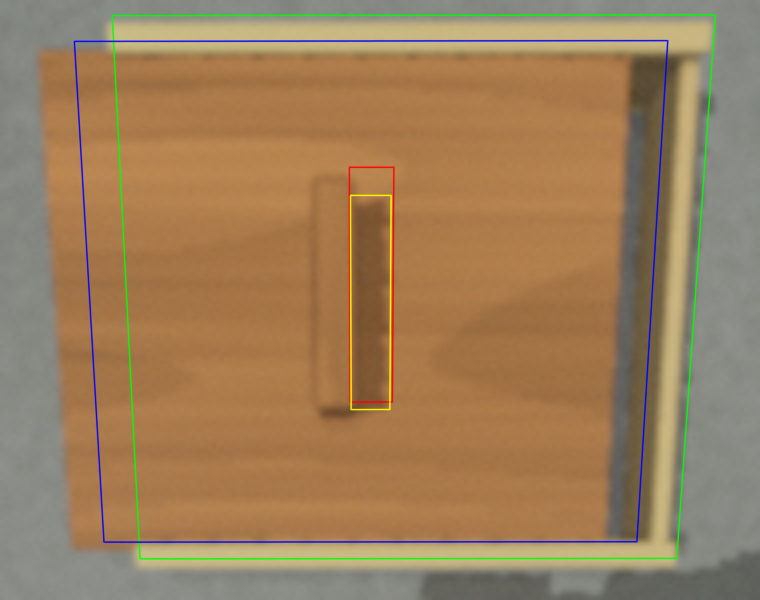

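```bash
python3 - <<'E'
from ov import *
ov('pics/wrist4.png','pics/w4o2.png',(.5397,.2838,-.1333),.0213,(225,0,415,150),4)
P=tr((.5397,.2838,-.1333),[[.0213,0,.088]])[0];print(P); go(P[0],P[1],.064,-.1333)
E
```

```text
[0.56081104 0.28096911 0.088     ]
tcp [0.5703 0.4045 0.2699] rpy [-90.    0.  172.3] shift [ -7.2 205.9 123.8] turn -0.002 open 0.0877 t 16.57 F [0.1 0.4 0.2] j [ 51.  22.   8.   0. -76. -59.]
```

View pics/w4o2.png

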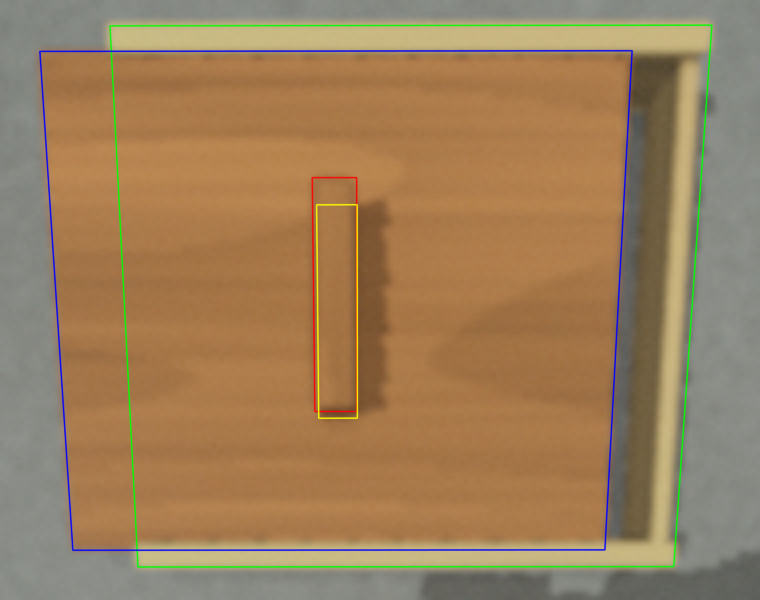

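```bash
python3 -m crank '[[[-1,-7,0,60,0],[-1,-7,0,124,0],[-1,-7,20,124,0],[-1,-7,70,124,0],[-1,-7,120,124,0],[-1,-7,160,124,0],[-1,-7,185,124,0],[-1,-7,198,124,0],[-1,-7,205,124,0],[-1,-7,205,124,0],[-1,-7,205,124,0]]]'; python3 - <<'E'
from h import *
go(.5608,.281,.064,-.1333)
E
python3 -m crank '[[[1,0,0,0,0],[1,0,0,0,0],[1,0,0,0,0],[1,0,0,0,0],[1,0,0,0,0],[1,0,0,0,0],[1,0,0,0,0],[1,0,0,0,0]]]'; python3 - <<'E'
from h import *
P=tr((.540,.284,-.1333),[[.098,0,.088]])[0];print(P); go(P[0],P[1],.064,-.1333)
E
```

```text
clock: 17.95
tool_pos: [0.5611, 0.2821, 0.0657]
orientation: [-90.1, 0.1, 172.3]
force: [0.1, -0.2, 0.5]
opening: 0.0876
tcp [0.5611 0.2821 0.0657] rpy [-9.010e+01  1.000e-01  1.723e+02] shift [0.1 1.7 1.2] turn -0.001 open 0.0876 t 17.95 F [ 0.1 -0.2  0.5] j [ 44.  24. -17.   0. -49. -52.]
clock: 18.95
tool_pos: [0.5605, 0.2817, 0.0645]
orientation: [-90.0, -0.0, 172.3]
force: [-0.7, -0.5, 0.0]
opening: 0.0129
[0.63713061 0.27097525 0.088     ]
tcp [0.5605 0.2817 0.0645] rpy [-90.   -0.  172.3] shift [-77.3   0.5   0.4] turn -0.001 open 0.0129 t 18.95 F [-0.7 -0.5  0. ] j [ 44.  24. -17.   0. -49. -52.]
```

```bash
python3 -m crank '[[[1,-5,0,0,0],[1,-15,0,0,0],[1,-30,0,0,0],[1,-45,0,0,0],[1,-58,0,0,0],[1,-68,0,0,0],[1,-75,0,0,0],[1,-77,0,0,0],[1,-77,0,0,0],[1,-77,0,0,0]]]'; python3 -m crank '[[[0,0,0,0,0],[-0.4,0,0,0,0],[-0.4,0,0,0,0],[-0.4,0,-30,0,0],[-0.4,0,-80,0,0],[-0.4,0,-130,0,0],[-0.4,0,-170,0,0],[-0.4,0,-170,0,0]]]'; python3 - <<'E'
from h import *
go(.54,.28,.2,-.1333)
ctrl.snapshot('wrist');im=ctrl.snapshot('scene'); cv2.imwrite(f'pics/s5.png',im[80:300,100:500,::-1].repeat(2,0).repeat(2,1))
E
```

```text
clock: 20.2
tool_pos: [0.6368, 0.2716, 0.0646]
orientation: [-90.0, 0.0, 172.3]
force: [-0.1, 1.9, 0.8]
opening: 0.0119
clock: 21.2
tool_pos: [0.6384, 0.2722, 0.2392]
orientation: [-90.3, 0.3, 172.3]
force: [-0.1, 0.1, -1.3]
opening: 0.0611
tcp [0.6384 0.2722 0.2392] rpy [-90.3   0.3 172.3] shift [98.8 38.6  5.5] turn -0.0 open 0.0611 t 21.2 F [-0.1  0.1 -1.3] j [ 39.  22.   4.   0. -72. -47.]
```

View pics/s5.png

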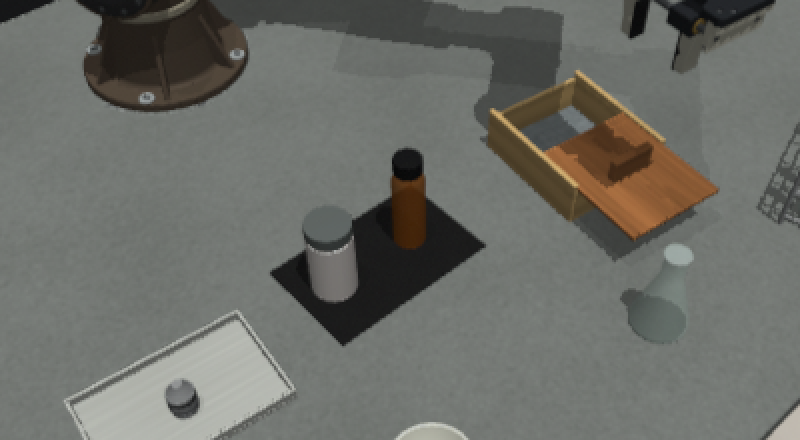

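```bash
python3 - <<'E'
from h import *
go(.45,-.293,.22,-.1333+1.5708)
E
```

```text
tcp [0.6366 0.2714 0.2347] rpy [-90.    0.  172.3] shift [109.4  14.3 584.3] turn 1.57 open 0.0613 t 21.3 F [-0.1  0.  -1.3] j [ 39.  22.   4.  -0. -72. -47.]
```

```bash
python3 -m crank '[[[-1,60,0,300,-1.571],[-1,60,0,300,-1.571],[-1,60,0,300,-1.571],[-1,60,0,300,-1.571],[-1,60,0,300,-1.571],[-1,109,14,584,-1.571],[-1,109,14,584,-1.571],[-1,109,14,584,-1.571],[-1,109,14,584,-1.571],[-1,109,14,584,-1.571],[-1,109,14,584,-1.571],[-1,109,14,584,-1.571]]]'; python3 - <<'E'
from h import *
go(.5255,-.295,.006,-.1333+1.5708)
im=ctrl.snapshot('wrist'); 
r=ctrl.find_in('wrist','objective');print(r[:2])
im=im[:,:,::-1].copy()
for x,y,r,z in [(.5255,-.295,.008,.048),(.5255,-.295,.015,.034),(.5255,-.295,.013,.004)]:
    cv2.polylines(im,[np.round(wproj(circ(r,z)+[x,y,0])*8).astype(int)],True,(0,0,255),1,cv2.LINE_AA,3)
cv2.imwrite('pics/w6.png',im)
E
```

```text
clock: 22.8
tool_pos: [0.45, -0.2928, 0.2194]
orientation: [-90.1, 0.0, -97.7]
force: [0.2, 0.4, -0.4]
opening: 0.0875
tcp [ 0.45   -0.2928  0.2194] rpy [-90.1   0.  -97.7] shift [ -7.9 213.2  75.5] turn -0.002 open 0.0875 t 22.8 F [ 0.2  0.4 -0.4] j [-12.   8. -17.  -0. -65.  94.]
[{'extent': [293.7, 107.3, 29.9, 27.2], 'confidence': 0.95}]
```

View pics/w6.png

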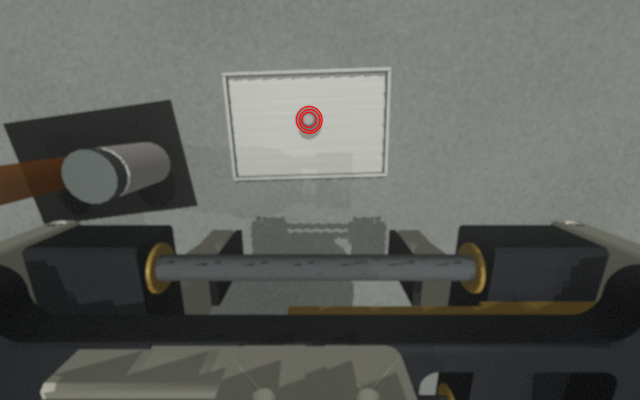

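```bash
python3 -m crank '[[[-1,-8,0,60,0],[-1,-8,30,75.5,0],[-1,-8,80,75.5,0],[-1,-8,130,75.5,0],[-1,-8,170,75.5,0],[-1,-8,195,75.5,0],[-1,-8,206,75.5,0],[-1,-8,211,75.5,0],[-1,-8,211,75.5,0],[-1,-8,211,75.5,0]]]'; python3 - <<'E'
from h import *
go(.5255,-.295,.008,-.1333+1.5708)
E
```

```text
clock: 24.15
tool_pos: [0.5274, -0.295, 0.0107]
orientation: [-89.9, -0.0, -97.7]
force: [-0.4, -0.4, -0.1]
opening: 0.0876
tcp [ 0.5274 -0.295   0.0107] rpy [-89.9  -0.  -97.7] shift [ 0.2  2.7 -1.9] turn -0.0 open 0.0876 t 24.15 F [-0.4 -0.4 -0.1] j [-11.  26. -22.   0. -41.  93.]
```

```bash
python3 -m crank '[[[-1,0,0,0,0],[1,0,1,-1,0],[1,0,1,-1,0],[1,0,1,-1,0],[1,0,1,-1,0],[1,0,1,-1,0],[1,0,1,-1,0],[1,0,1,-1,0],[1,0,1,-1,0],[1,0,1,-1,0]]]'; python3 - <<'E'
from h import *
go(.5255,-.295,.008,-.1333+1.5708)
E
```

```text
clock: 25.4
tool_pos: [0.5257, -0.2948, 0.0085]
orientation: [-90.0, 0.0, -97.7]
force: [-0.0, -0.5, -0.4]
opening: 0.0287
tcp [ 0.5257 -0.2948  0.0085] rpy [-90.    0.  -97.7] shift [ 0.2  0.5 -0.2] turn -0.001 open 0.0287 t 25.4 F [-0.  -0.5 -0.4] j [-11.  26. -23.   0. -41.  93.]
```

```bash
python3 -m crank '[[[1,0,-20,0,0],[1,0,-80,0,0],[1,0,-140,0,0],[1,0,-200,0,0],[1,0,-200,0,0],[1,0,-200,0,0]]]'; python3 - <<'E'
from h import *
P=tr((.540,.284,-.1333),[[-.038,0,0]])[0]; print(P)
go(P[0],P[1],.010,-.1333+1.5708)
E
```

```text
clock: 26.15
tool_pos: [0.5252, -0.2944, 0.2082]
orientation: [-90.0, 0.0, -97.7]
force: [0.7, 1.7, -1.9]
opening: 0.0289
[0.50233711 0.28905041 0.        ]
tcp [ 0.5252 -0.2944  0.2082] rpy [-90.    0.  -97.7] shift [-575.1  198.6 -100.7] turn -0.001 open 0.0289 t 26.15 F [ 0.7  1.7 -1.9] j [-11.  14. -10.  -0. -65.  93.]
```

```bash
python3 -m crank '[[[1,-20,0,0,0],[1,-75,0,-10,0],[1,-130,0,-20,0],[1,-190,0,-30,0],[1,-250,0,-40,0],[1,-310,0,-50,0],[1,-370,0,-60,0],[1,-430,0,-75,0],[1,-490,0,-85,0],[1,-540,0,-95,0],[1,-575,0,-101,0],[1,-575,0,-101,0]]]'; python3 - <<'E'
from h import *
go(.5023,.289,.010,-.1333+1.5708)
im=ctrl.snapshot('wrist');cv2.imwrite('pics/w7.png',im[:,:,::-1])
from ov import *
ov('pics/w7.png','pics/w7o.png',(.540,.284,-.1333),.098,(0,0,640,400),1.2)
E
```

```text
clock: 27.65
tool_pos: [0.5008, 0.2911, 0.2064]
orientation: [-90.1, -0.1, -97.5]
force: [-0.4, -0.7, -0.7]
opening: 0.0286
tcp [0.5008 0.2911 0.2064] rpy [-90.1  -0.1 -97.5] shift [  1.4 196.4   2.1] turn 0.003 open 0.0286 t 27.65 F [-0.4 -0.7 -0.7] j [ 49.  13. -13.  -0. -64.  33.]
```

View pics/w7o.png

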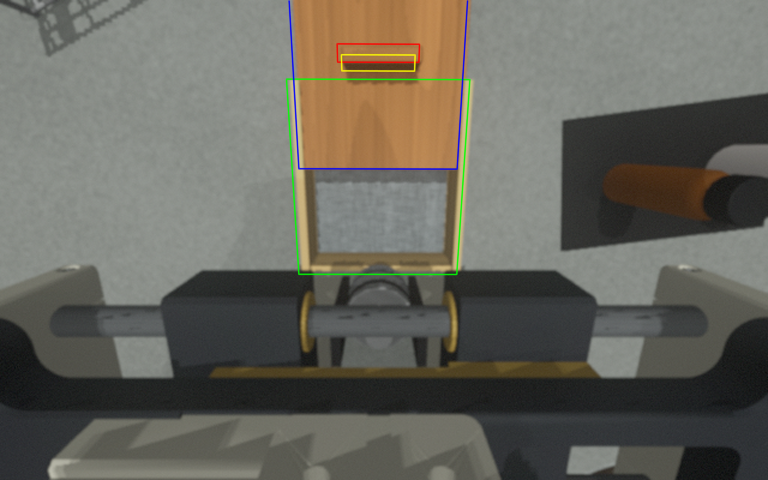

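```bash
python3 -m crank '[[[1,0,20,0,0],[1,0,70,0,0],[1,0,115,0,0],[1,0,150,0,0],[1,0,175,0,0],[1,0,188,0,0],[1,0,194,0,0],[1,0,197,0,0],[1,0,198,0,0],[1,0,198,0,0],[1,0,198,0,0]]]'; python3 - <<'E'
from h import *
go(.5023,.289,.010,-.1333+1.5708)
E
```

```text
clock: 29.08
tool_pos: [0.5025, 0.2887, 0.011]
orientation: [-90.0, 0.0, -97.7]
force: [0.2, -0.6, -0.7]
opening: 0.0293
tcp [0.5025 0.2887 0.011 ] rpy [-90.    0.  -97.7] shift [-0.2  1.  -0.2] turn -0.0 open 0.0293 t 29.07 F [ 0.2 -0.6 -0.7] j [ 49.  25. -26.   0. -40.  33.]
```

```bash
python3 -m crank '[[[1,0,0.8,0,0],[1,0,0.8,0,0],[0.1,0,0.8,0,0],[-0.15,0,0.8,0,0],[-0.15,0,0.8,0,0],[-0.15,0,0.8,0,0],[-0.15,0,-10,0,0],[-0.15,0,-60,0,0],[-0.15,0,-120,0,0],[-0.15,0,-180,0,0],[-0.15,0,-200,0,0],[-0.15,0,-200,0,0]]]'; python3 - <<'E'
from h import *
P=tr((.540,.284,-.1333),[[-.13,0,0]])[0]
go(P[0],P[1],.22,-.1333+1.5708)
E
```

```text
clock: 30.58
tool_pos: [0.5031, 0.2892, 0.2137]
orientation: [-89.8, 0.2, -97.7]
force: [0.1, 0.8, -0.2]
opening: 0.0503
tcp [0.5031 0.2892 0.2137] rpy [-89.8   0.2 -97.7] shift [  0.3  -6.6 -92.7] turn -0.0 open 0.0503 t 30.57 F [ 0.1  0.8 -0.2] j [ 49.  12. -13.   0. -65.  33.]
```

```bash
python3 - <<'E'
from h import *
go(.60,.40,.25,-.1333)
E
python3 -m crank '[[[-0.15,-20,-20,10,1.571],[-0.15,-120,-36,97,1.571],[-0.15,-120,-36,97,1.571],[-0.15,-120,-36,97,1.571],[-0.15,-120,-36,97,1.571],[-0.15,-120,-36,97,1.571],[-0.15,-120,-36,97,1.571],[-0.15,-120,-36,97,1.571],[-0.15,-120,-36,97,1.571],[-0.15,-120,-36,97,1.571],[-0.15,-120,-36,97,1.571]]]'; python3 - <<'E'
from ov import *
go(.60,.40,.25,-.1333)
im=ctrl.snapshot('wrist');cv2.imwrite('pics/w8.png',im[:,:,::-1])
ov('pics/w8.png','pics/w8o.png',(.540,.284,-.1333),.098,(200,0,440,180),3.2)
E
```

```text
tcp [0.5031 0.2892 0.2137] rpy [-89.8   0.2 -97.7] shift [-122.9  -35.6   81.4] turn 1.57 open 0.0503 t 30.57 F [ 0.1  0.8 -0.2] j [ 49.  12. -13.   0. -65.  33.]
clock: 31.95
tool_pos: [0.6142, 0.3944, 0.2459]
orientation: [-90.0, -0.0, 172.4]
force: [-0.2, -0.2, 0.7]
opening: 0.0502
tcp [0.6142 0.3944 0.2459] rpy [-90.   -0.  172.4] shift [14.9 -4.1 -3.7] turn 0.001 open 0.0502 t 31.95 F [-0.2 -0.2  0.7] j [ 48.  25.  10.  -0. -75. -56.]
```

View pics/w8o.png

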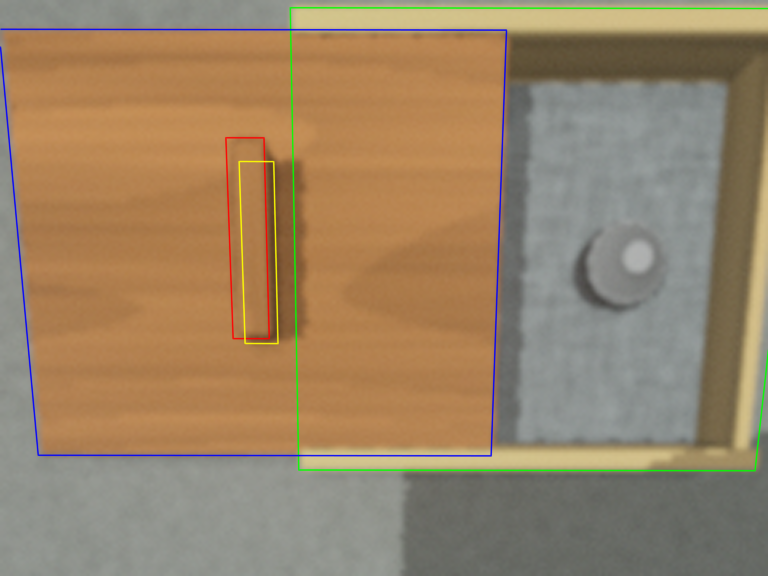

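```bash
python3 - <<'E'
from h import *
go(.6368,.2716,.0645,-.1333)
E
```

```text
tcp [0.6143 0.3944 0.2461] rpy [-90.   -0.  172.4] shift [-38.6 181.6 118.7] turn 0.001 open 0.0505 t 32.0 F [-0.8  0.8  0.3] j [ 48.  25.  10.  -0. -75. -56.]
```

```bash
python3 -m crank '[[[-0.15,-20,0,60,0],[-0.15,-39,0,118.5,0],[-0.15,-39,20,118.5,0],[-0.15,-39,70,118.5,0],[-0.15,-39,115,118.5,0],[-0.15,-39,150,118.5,0],[-0.15,-39,170,118.5,0],[-0.15,-39,178,118.5,0],[-0.15,-39,181,118.5,0],[-0.15,-39,181,118.5,0],[-0.15,-39,181,118.5,0]]]'; python3 -m crank '[[[1,0,0,0,0],[1,0,0,0,0],[1,0,0,0,0],[1,0,0,0,0],[1,0,0,0,0],[1,0,0,0,0],[1,0,0,0,0]]]'; python3 - <<'E'
from h import *
go(.540,.2845,.0645,-.1333)
E
```

```text
clock: 33.38
tool_pos: [0.6378, 0.2722, 0.0666]
orientation: [-90.1, 0.1, 172.3]
force: [0.8, 0.8, 0.2]
opening: 0.0506
clock: 34.25
tool_pos: [0.6372, 0.2719, 0.0655]
orientation: [-90.0, -0.0, 172.3]
force: [-1.0, -0.4, -0.0]
opening: 0.0118
tcp [0.6372 0.2719 0.0655] rpy [-90.   -0.  172.3] shift [98.   1.   0.5] turn -0.001 open 0.0118 t 34.25 F [-1.  -0.4 -0. ] j [ 39.  29.  -8.  -0. -53. -47.]
```

```bash
python3 -m crank '[[[1,5,0,0,0],[1,15,0,0,0],[1,28,0,0,0],[1,42,0,0,0],[1,56,0,0,0],[1,70,0,0,0],[1,82,0,0,0],[1,90,0,0,0],[1,95,0,0,0],[1,97,0,0,0],[1,98,0,0,0],[1,98,0,0,0]]]'; python3 -m crank '[[[1,1,0,0,0],[1,1,0,0,0],[1,1,0,0,0]]]';python3 - <<'E'
from h import *
go(.540,.2845,.0645,-.1333)
E
```

```text
clock: 35.75
tool_pos: [0.5401, 0.2848, 0.0655]
orientation: [-90.0, -0.0, 172.3]
force: [0.1, -2.8, -0.8]
opening: 0.0122
clock: 36.12
tool_pos: [0.5399, 0.2848, 0.0655]
orientation: [-90.0, 0.0, 172.3]
force: [3.8, -3.7, -1.9]
opening: 0.0116
tcp [0.5399 0.2848 0.0655] rpy [-90.    0.  172.3] shift [-0.2  1.   0.3] turn -0.001 open 0.0116 t 36.12 F [ 3.8 -3.7 -1.9] j [ 46.  23. -19.   0. -48. -54.]
```

```bash
python3 -m crank '[[[1,1,0,0,0],[1,1,0,0,0],[1,1,0,0,0]]]';python3 -m crank '[[[0.3,0,0,0,0],[-0.15,0,0,0,0],[-0.15,0,0,0,0],[-0.15,0,-30,0,0],[-0.15,0,-90,0,0],[-0.15,0,-150,0,0],[-0.15,20,-190,-60,0],[-0.15,0,-190,-120,0],[-0.15,0,-190,-120,0],[-0.15,0,-190,-120,0]]]'; python3 - <<'E'
from ov import *
go(.50,-.08,.2,-.104)
im=ctrl.snapshot('wrist');cv2.imwrite('pics/w9.png',im[:,:,::-1])
ov('pics/w9.png','pics/w9o.png',(.540,.284,-.1333),.0,(200,0,440,180),3.2)
E
```

```text
clock: 36.5
tool_pos: [0.5399, 0.2848, 0.0656]
orientation: [-90.0, 0.1, 172.3]
force: [8.6, -6.2, -5.6]
opening: 0.0121
clock: 37.75
tool_pos: [0.5538, 0.4046, 0.2546]
orientation: [-89.9, -0.1, 172.4]
force: [-0.3, 0.4, -0.5]
opening: 0.0504
tcp [0.5538 0.4046 0.2546] rpy [-8.990e+01 -1.000e-01  1.724e+02] shift [-11.1  55.1 487.4] turn -0.029 open 0.0504 t 37.75 F [-0.3  0.4 -0.5] j [ 52.  21.   5.  -0. -74. -60.]
```

View pics/w9o.png

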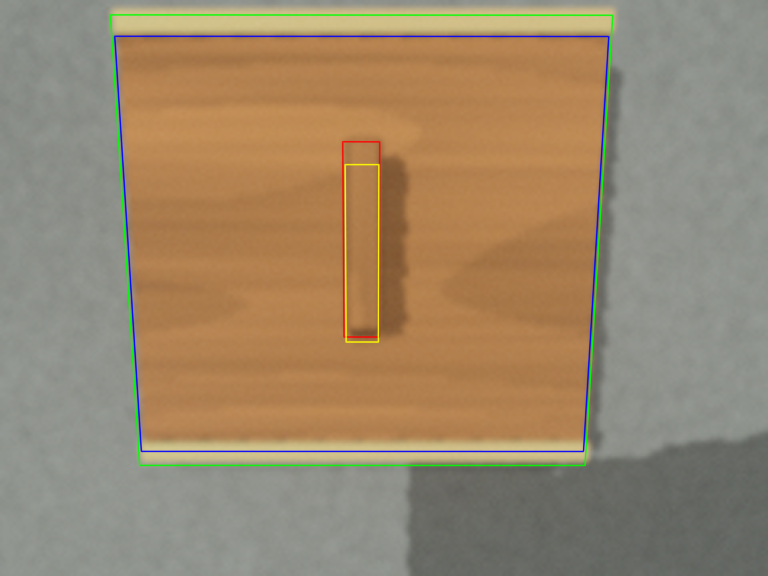

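```bash
python3 -m crank '[[[-1,-11,5,487,-0.029],[-1,-11,5,487,-0.029],[-1,-11,5,487,-0.029],[-1,-11,5,487,-0.029],[-1,-11,5,487,-0.029],[-1,-11,5,487,-0.029],[-1,-11,35,487,-0.029],[-1,-11,55,487,-0.029],[-1,-11,55,487,-0.029],[-1,-11,55,487,-0.029],[-1,-11,55,487,-0.029]]]'; python3 - <<'E'
from h import *
go(.4995,-.080,.0602,-.1047)
im=ctrl.snapshot('wrist');im=im[:,:,::-1].copy()
for x,y,r,z in [(.4995,-.080,.027,.108),(.4995,-.080,.027,.003),(.5013,.0347,.0175,.135)]:
    cv2.polylines(im,[np.round(wproj(circ(r,z)+[x,y,0])*8).astype(int)],True,(0,0,255),1,cv2.LINE_AA,3)
cv2.imwrite('pics/w10.png',im)
E
```

```text
clock: 39.17
tool_pos: [0.5005, -0.0793, 0.2015]
orientation: [-90.0, 0.1, 174.0]
force: [-0.6, -0.1, 0.5]
opening: 0.0877
tcp [ 0.5005 -0.0793  0.2015] rpy [-9.00e+01  1.00e-01  1.74e+02] shift [  1.2 141.3   0.9] turn 0.001 open 0.0877 t 39.17 F [-0.6 -0.1  0.5] j [ 13.   6. -22.   0. -62. -19.]
```

View pics/w10.png

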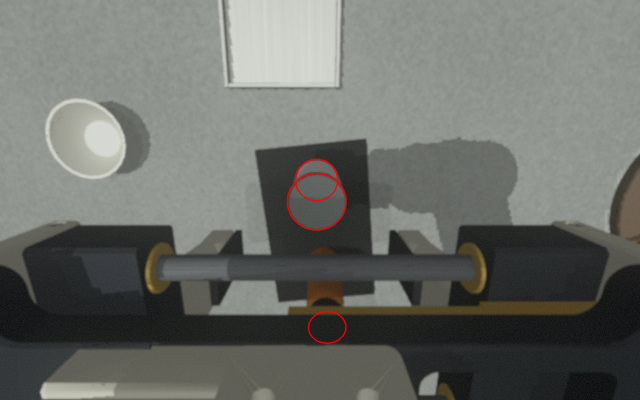

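```bash
python3 -m crank '[[[-1,1,20,1,0],[-1,1,65,1,0],[-1,1,105,1,0],[-1,1,128,1,0],[-1,1,138,1,0],[-1,1,140,1,0],[-1,1,140,1,0]]]'; python3 -m crank '[[[1,0,0,0,0],[1,0,0,0,0],[1,0,0,0,0],[1,0,0,0,0],[1,0,0,0,0],[1,0,0,0,0],[1,0,0,0,0]]]'; python3 - <<'E'
from h import *
go(.4828,-.3284,.0625,-.1047)
E
```

```text
clock: 40.1
tool_pos: [0.4998, -0.0805, 0.0615]
orientation: [-90.0, 0.1, 174.0]
force: [-0.4, 0.0, -0.2]
opening: 0.0874
clock: 40.98
tool_pos: [0.4991, -0.0809, 0.0607]
orientation: [-90.0, 0.0, 174.0]
force: [0.6, -0.1, 2.0]
opening: 0.0537
tcp [ 0.4991 -0.0809  0.0607] rpy [-90.   0. 174.] shift [ -9.8  -1.8 247.9] turn -0.0 open 0.0537 t 40.98 F [ 0.6 -0.1  2. ] j [ 13.  15. -33.   0. -43. -19.]
```

```bash
python3 -m crank '[[[1,0,-20,0,0],[1,0,-60,0,0],[1,-1,-60,25,0],[1,-3,-60,75,0],[1,-5,-60,130,0],[1,-8,-60,185,0],[1,-10,-60,230,0],[1,-10,-60,248,0],[1,-10,-50,248,0],[1,-10,-30,248,0],[1,-10,-15,248,0],[1,-10,-6,248,0]]]'; python3 - <<'E'
from h import *
go(.4828,-.3284,.0622,-.1047)
E
```

```text
clock: 42.48
tool_pos: [0.4826, -0.3275, 0.0654]
orientation: [-90.0, -0.1, 174.0]
force: [-1.1, -0.3, -2.3]
opening: 0.0537
tcp [ 0.4826 -0.3275  0.0654] rpy [-9.00e+01 -1.00e-01  1.74e+02] shift [-0.3  3.2  0.8] turn 0.001 open 0.0537 t 42.48 F [-1.1 -0.3 -2.3] j [-15.  21. -22.  -0. -47.   9.]
```

```bash
python3 -m crank '[[[1,0,2.5,0,0],[1,0,4,0,0],[1,0,4.7,0,0],[1,0,4.7,0,0],[1,0,4.7,0,0]]]'; python3 -m crank '[[[0.3,0,0,0,0],[-0.3,0,0,0,0],[-1,0,0,0,0],[-1,0,0,0,0],[-1,0,0,0,0],[-1,0,-50,0,0],[-1,0,-110,0,0],[-1,18,-145,-60,0],[-1,18,-145,-120,0],[-1,18,-145,-120,0]]]'; python3 - <<'E'
from h import *
go(.501,.0347,.0750,-.1047)
im=ctrl.snapshot('wrist');cv2.imwrite('pics/w11.png',im[:,:,::-1])
E
```

```text
clock: 43.1
tool_pos: [0.483, -0.3286, 0.0622]
orientation: [-90.0, 0.0, 174.0]
force: [-0.0, -0.7, -2.7]
opening: 0.0535
clock: 44.35
tool_pos: [0.478, -0.2044, 0.2082]
orientation: [-90.0, 0.2, 174.2]
force: [0.7, -0.3, 0.4]
opening: 0.0878
tcp [ 0.478  -0.2044  0.2082] rpy [-90.    0.2 174.2] shift [   1.7  133.3 -240.2] turn 0.003 open 0.0878 t 44.35 F [ 0.7 -0.3  0.4] j [ -2.   7. -20.  -0. -63.  -4.]
```

View pics/w11.png

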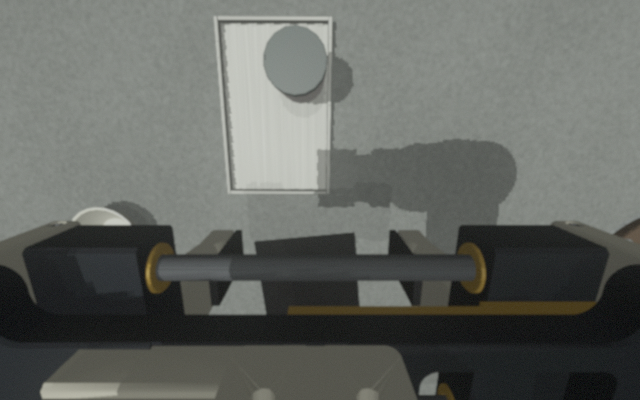

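Jar stands in the tray with its lid at about (295,60). Now the bottle.

```bash
python3 -m crank '[[[-1,0,0,-50,0],[-1,2,0,-110,0],[-1,2,0,-170,0],[-1,2,0,-240,0],[-1,2,0,-240,0],[-1,2,20,-240,0],[-1,2,70,-240,0],[-1,2,105,-240,0],[-1,2,124,-240,0],[-1,2,132,-240,0],[-1,2,132,-240,0],[-1,2,132,-240,0]]]'; python3 - <<'E'
from h import *
go(.501,.0347,.0750,-.1047)
E
```

```text
clock: 45.9
tool_pos: [0.5014, 0.0315, 0.0757]
orientation: [-90.0, 0.1, 174.0]
force: [0.4, -0.3, -0.3]
opening: 0.0876
tcp [0.5014 0.0315 0.0757] rpy [-9.00e+01  1.00e-01  1.74e+02] shift [ 0.7  0.7 -3.2] turn -0.001 open 0.0876 t 45.9 F [ 0.4 -0.3 -0.3] j [ 26.  13. -32.   0. -44. -32.]
```

```bash
python3 -m crank '[[[-1,0,0,-3,0],[-1,0,0,-3,0],[1,0,0,-3,0],[1,0,0,-3,0],[1,0,0,-3,0],[1,0,0,-3,0],[1,0,0,-3,0],[1,0,0,-3,0],[1,0,0,-3,0],[1,0,0,-3,0]]]'; python3 - <<'E'
from h import *
go(.490,-.2487,.0750,-.1047)
E
```

```text
clock: 47.15
tool_pos: [0.5011, 0.0346, 0.0749]
orientation: [-90.0, 0.0, 174.0]
force: [1.1, -0.4, 0.2]
opening: 0.0391
tcp [0.5011 0.0346 0.0749] rpy [-90.   0. 174.] shift [-1.860e+01 -2.000e-01  2.829e+02] turn -0.0 open 0.0391 t 47.15 F [ 1.1 -0.4  0.2] j [ 26.  13. -32.  -0. -44. -32.]
```

```bash
python3 -m crank '[[[1,0,-20,0,0],[1,0,-60,0,0],[1,-1,-60,25,0],[1,-5,-60,80,0],[1,-9,-60,135,0],[1,-13,-60,190,0],[1,-18,-60,240,0],[1,-18.5,-60,275,0],[1,-18.5,-55,283,0],[1,-18.5,-35,283,0],[1,-18.5,-16,283,0],[1,-18.5,-7,283,0]]]'; python3 -m crank '[[[1,0,2,0,0],[1,0,4,0,0],[1,0,5.7,0,0],[1,0,5.7,0,0],[1,0,5.7,0,0]]]'; python3 - <<'E'
from h import *
go(.490,-.2487,.0760,-.1047)
E
```

```text
clock: 48.65
tool_pos: [0.4888, -0.248, 0.0804]
orientation: [-90.0, -0.1, 174.0]
force: [0.3, 0.4, -1.9]
opening: 0.0397
clock: 49.28
tool_pos: [0.4899, -0.2488, 0.0764]
orientation: [-90.0, 0.0, 174.0]
force: [-0.4, 0.4, -1.6]
opening: 0.039
tcp [ 0.4899 -0.2488  0.0764] rpy [-90.   0. 174.] shift [-0.1  0.4 -0.1] turn -0.0 open 0.039 t 49.27 F [-0.4  0.4 -1.6] j [ -6.  17. -26.   0. -47.   0.]
```

```bash
python3 -m crank '[[[1,0,0.3,0,0],[0.3,0,0.3,0,0],[-0.3,0,0.3,0,0],[-1,0,0.3,0,0],[-1,0,0.3,0,0],[-1,0,0.3,0,0],[-1,0,-50,0,0],[-1,0,-110,0,0],[-1,0,-160,0,0],[-1,0,-180,-60,0],[-1,0,-180,-120,0],[-1,0,-180,-180,0]]]'; python3 -m crank '[[[-1,0,0,-60,0],[-1,0,0,-120,0],[-1,0,0,-180,0],[-1,0,0,-180,0]]]'; python3 - <<'E'
from h import *
go(.5,0.1,.2,-.1047)
D={}
for n in ('scene','top'):
    im=ctrl.snapshot(n); cv2.imwrite(f'pics/{n}12.png',im[:,:,::-1])
    for k in ('bottle','jar','flask','dish'):
        r=ctrl.find_in(n,k)
        if r: D.setdefault(k,{})[n]=r[0]['extent']
for k in D: print(k,D[k],*fit_round(k,D[k],.004 if k in('bottle','jar') else 0,[.5,-.2]))
E
```

```text
clock: 50.78
tool_pos: [0.5086, -0.0682, 0.2568]
orientation: [-90.0, 0.1, 173.9]
force: [0.3, 0.9, -0.5]
opening: 0.0875
clock: 51.28
tool_pos: [0.5277, 0.1128, 0.2558]
orientation: [-90.0, -0.0, 174.2]
force: [-1.0, 0.6, -0.3]
opening: 0.088
tcp [0.5277 0.1128 0.2558] rpy [-90.   -0.  174.2] shift [26.3 55.8 15.5] turn 0.004 open 0.088 t 51.27 F [-1.   0.6 -0.3] j [ 33.   7. -14.  -0. -69. -39.]
bottle {'scene': [181.7, 218.1, 29.4, 51.1], 'top': [420.3, 258.2, 32.1, 18.0]} [ 0.49129029 -0.25030429] [-2.4 -2.7 -0.2 -0.8 -2.1 -2.1  0.8 -0.9]
jar {'scene': [145.1, 241.1, 36.3, 48.9]} [ 0.49008684 -0.32294898] [-1.7 -1.7  3.2  1.2]
flask {'scene': [414.3, 201.5, 29.8, 50.5], 'top': [233.9, 131.0, 35.4, 33.7]} [0.78279119 0.16348063] [-1.1 -0.1  0.3 -1.   4.1 -0.5 -2.3 -0.4]
dish {'scene': [295.2, 289.3, 46.0, 41.6], 'top': [368.3, 141.2, 34.0, 33.1]} [ 0.75484425 -0.15447453] [-2.2 -0.5 -1.6  0.3 -4.1 -3.7 -0.8 -0.7]
```

View pics/scene12.png

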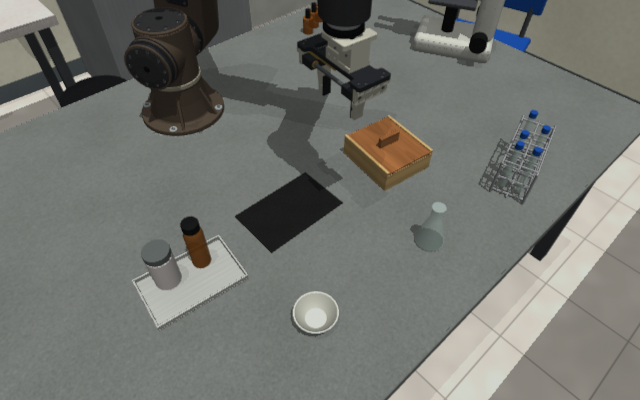

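View pics/top12.png

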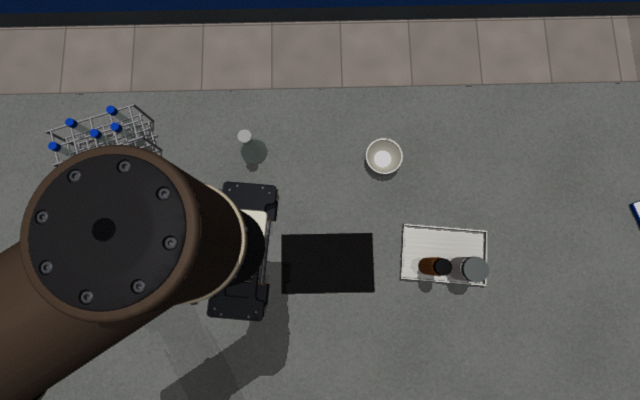

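```bash
python3 - <<'E'
import cv2,numpy as np
for n,(x0,y0,x1,y1) in {'top':(395,215,495,295),'scene':(125,205,255,330)}.items():
    a=cv2.imread(f'pics/{n}0.png')[y0:y1,x0:x1];b=cv2.imread(f'pics/{n}12.png')[y0:y1,x0:x1]
    f=3
    cv2.imwrite(f'pics/cmp_{n}.png',cv2.resize(np.hstack([a,b]),None,fx=f,fy=f))
    # jar+bottle top patches via template matching
    for nm,(l,t,w,h) in ({'bottle':(30,42,30,14),'jar':(64,44,26,20)} if n=='top' else {'bottle':(55,12,20,48),'jar':(18,36,34,44)}).items():
        T=a[t:t+h,l:l+w]; S=b[max(0,t-8):t+h+8,l-8:l+w+8]
        r=cv2.matchTemplate(S,T,cv2.TM_CCOEFF_NORMED);_,v,_,p=cv2.minMaxLoc(r); print(n,nm,round(v,3),p[0]-8,p[1]-min(8,t))
E
```

```text
top bottle 0.889 -1 1
top jar 0.897 0 0
scene bottle 0.991 0 0
scene jar 0.944 0 0
```

View pics/cmp_top.png

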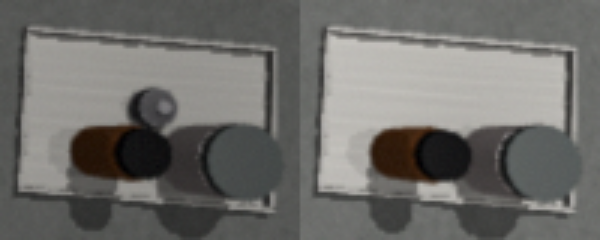

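Bottle and jar sit within about one pixel (2 mm) of where they started, the cover is shut, and the flask and dish look unmoved. The arm is clear of everything, so I'm handing in.

```bash
python3 -c "
from plant import ctrl
print(ctrl.close_job(), ctrl.get_obs()['clock'])"
```

```text
the job is handed in; nothing more can be done
the job is handed in; nothing more can be done
```

The job is done and handed in at about 52 s of the 144 s allowed. `close_job` reports no verdict.

**What I did:** I stood the bottle and jar on the mat and slid the cover open to about 98 mm. I then stood the objective in the empty compartment at roughly case x = −38 mm, y = 0. I slid the cover shut against its stop and put the jar and then the bottle back in the tray.

**Last checks:**
- **Objective:** the wrist picture taken before the cover was closed showed it standing upright in the compartment.
- **Cover:** the overlay in the wrist picture matched 0 mm, and the force rose to about 10 N at the stop, well within limits.
- **Bottle and jar:** comparing before and after pictures put both back within about 1 pixel (about 2 mm).
- **Flask and dish:** refitted within about 4 mm of their first fits, which is the detector's scatter.

**What did not go cleanly:**
- **Jar placing:** setting the jar on the mat pressed it down with a brief 48 N reading at the wrist. The limit there is 120 N. It stayed upright.
- **Jar position:** the network missed the jar in the final top view. The fit from the scene view alone was about 8 mm off in x. The picture comparison and the gripper position, which matched to about 2 mm, disagree with that fit, and I trusted those.

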